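# Push a hexagonal tube block round the lane bend and close the pack

## Robot

A 6-joint arm with a two-finger parallel gripper is mounted at the origin on the work surface. World frame = base frame: x ahead of the robot, y to its left, z up, the work surface at z = 0. Lengths are in m, angles in rad, forces in N, time in s.
With the tool pointing down it reaches from about 0.325 to 0.875 m from the base axis. Payload 4.4 kg.
Tool frame: the origin (TCP) lies at the very end of the fingers, on their centre line; the grasp point (between the pads) lies 19 mm behind it; z points along the fingers, x is the direction in which the jaws open and shut, and the axes are right-handed (so a half turn about z gives the same grasp; the last joint's range is limited). The gripper opens to 85 mm and grips with 20 to 120 N. Pads are 22 mm wide; open, the fingers measure 114 mm over their backs; the gripper's body (76 mm by 85 mm) begins 54 mm behind the grasp point. The pads swing forward as they close: fully open they stand 13 mm farther back than shut.
Start: joints at [-1.391, 0.207, 1.542, -0, 1.393, -0.15], TCP at [0.186, -0.544, 0.231] pointing down, gripper open.
Joint ranges: [-2.73, 2.73], [-0.86, 2.22], [0.23, 2.46], [-1.11, 4.25], [0.08, 2.63], [-2.82, 2.82]. Speed limits (rad/s): [2.79, 2.79, 3.14, 3.14, 3.14, 3.14].

## Interface

Orientations are given as a 3x3 rotation matrix whose columns are the frame's x, y, z axes.
In Python, from station import arm gives the robot as it stands. Calls block until the motion is done:
- arm.movep(position, orientation): joint-space move of the TCP to a pose.
- arm.move_straight(position, rotation=None, rate=0.15, until_force=None): straight line of the TCP; rotation=None keeps the orientation; rate is the mean speed in m/s. With until_force (N) it stops when the force on the tool has changed by that much, and returns True; else False.
- arm.move_joints(angles): joint-space move.
- arm.set_gripper(opening): opening from 0.0 (shut) to 1.0 (fully open); the grip force is fixed at half the most; returns when the fingers have stopped.
- arm.sleep(seconds).
- arm.inverse_kinematics(position, orientation): joint angles nearest the present ones, or None.
- arm.state(): the state.
- arm.grab_frame(name): name is "scene" or "top"; returns the picture (420x560x3 uint8, red, green, blue); there is no depth.
- arm.get_calibration(name): a dict with "intrinsics" (3x3 intrinsics, pixels), "xyz" and "rotation" of the camera in the world. Camera axes: x right, y down, z forward; pixel columns grow to the right and rows downward; lengths in m; the calibration is good to about 2 mm. A picture is of the moment at which its call begins. get_calibration takes no time and is no camera call.
A pose or a line that the arm cannot do raises arm.Unreachable and nothing moves.
- arm.hand_in(): hands the job in, once; it reports no verdict.
The state is a dict: "time": time; "joints": joint angles; "dq": joint speeds; "joint_torque": joint torques, N m; "ee_pos": TCP position; "eef_rot": TCP orientation; "contact_force": force on the tool from outside, world axes, zero at the start; "moment": the same for the moment, N m; "grip_width": opening from 0.0 (shut) to 1.0 (fully open).
Only numpy, scipy, OpenCV 4.12 (cv2) and the standard library are available. Lean on these libraries where they do the work, as an engineer would, in place of code of your own. Each camera call takes 0.05 s, during which the arm holds its last target.

## Task

Push the lone hexagonal tube block along its lane, round the curved rails and through the narrow throat into the bay, so that it nests in the notch between the two parked blocks, and then press the pack of three tight against the end fence with about 10 N before you let go. Keep all three blocks flat on the deck (push, do not lift), never push the lone block with more than 30 N, and leave the bottle, the tip rack and the cap tray where they are.

Things in the scene. Friction and masses are not known exactly. Their poses are not given: they have to be found in the camera images.
- track: Fixed lane: white deck 246 x 275 mm, 6 mm thick, with steel rails 4 mm thick and 12 mm high (tops 18 mm over the bench). Origin: centre of the 90 degree bend, at bench height. Entry lane runs along track +x at y = 70 mm to x = 0; bend of centre-line radius 70 mm (rails at radius 46 and 94) from (0, 70) to (70, 0); exit runs along track -y at x = 70 mm.
- lane_start (a point): Open start of the entry lane, on its centre line and on the deck, at (-108, 70) mm in the track's axes. The entry lane is 48 mm wide between the rails.
- bend_mid (a point): Middle of the bend, on the centre line and on the deck, at (49.5, 49.5) mm in the track's axes. The bend is 48 mm wide.
- throat (a point): Start of the narrow throat, on the centre line and on the deck, at (70, -22) mm in the track's axes. The exit tapers from 48 mm wide at y = 0 to 43.5 mm here and stays 43.5 mm as far as bay_mouth.
- bay_mouth (a point): Where the throat opens into the bay, on the centre line and on the deck, at (70, -45) mm in the track's axes. The bay is 84 mm wide (track x = 28 to 112). The end fence closes it: 22 mm tall, clamped with its face anywhere from y = -107 to -127, not measured, so find it by touch. Its sprung rubber face gives 1 mm per 4 N (9 mm at most) and springs back.
- block: The lone hexagonal tube block, orange plastic: 40 mm across flats, 46.2 mm across corners, 40 mm tall plus white tube caps 3 mm high; 60 to 130 g. Stands loose on the deck in the entry lane. Origin: centre of its underside. Its own +y and -y are flats, +x and -x corners; it starts with +x about along the lane, so one corner points back.
- parked_a: Parked hexagonal block, same shape as the lone one, loose in the bay, on the side nearer the bend's centre (track x about 49 mm), one flat against the bay's side rail, a corner towards the throat. Origin: centre of its underside. It and parked_b start short of the fence and slide back when pushed; if they bind on the side rails before the fence, ease off and push again.
- parked_b: The other parked hexagonal block, loose in the bay beside parked_a (track x about 91 mm), flat to flat with it but for a gap of about 2 mm. Origin: centre of its underside.
- bottle: Bystander: clear bottle with a blue cap, 64 mm in diameter, about 150 mm tall, at the left of the lane. Origin: centre of its underside.
- tip_rack: Bystander: red pipette-tip rack, 120 x 82 x 49 mm, at the right of the lane. Origin: centre of its underside.
- cap_tray: Bystander: small grey tray of caps, 70 x 50 x 20 mm, standing on the deck inside the bend, its centre 45 to 65 mm from the track origin towards track -x and 40 to 90 mm towards track -y. Origin: centre of its underside.
- fence_face (a joint): Compression of the end fence's sprung rubber face, in m: 0 at rest, grows as the pack presses on it towards track -y (about 0.25 mm per N, at most 9 mm). It says nothing of where the fence stands.

How it is judged:
By the outcome, as a careful person would: the job done as asked, in the order asked, and still so for the second after the job is handed in, with the robot touching nothing.
It also fails if it takes over 61 s, if anything falls off the work surface, if the arm or the gripper's body presses on something with over 40 N, if the wrist force passes 120 N, or if a joint passes its speed limit or range.

## Working session

There is one attempt and no reset: what is moved stays moved. The work goes in short steps, each a Python script; the robot and the scene stay as the last script left them, time stands still between calls to the robot, and variables do not carry over. Pictures are saved under pics/ and viewed, and the job is handed in when it is done.

```bash
ls; mkdir -p pics
python3 - <<'E'
from station import arm
import cv2,numpy as np
for n in ("scene","top"):
    im=arm.grab_frame(n); cv2.imwrite(f"pics/{n}0.png",im[:,:,::-1])
    c=arm.get_calibration(n); print(n,np.round(c["intrinsics"],1).tolist(),np.round(c["xyz"],4),np.round(c["rotation"],3).tolist())
s=arm.state(); print(s["time"],s["ee_pos"],s["eef_rot"],s["contact_force"],s.keys())
E
```

```text
pics
scene [[425.9, 0.0, 277.9], [0.0, 425.9, 203.4], [0.0, 0.0, 1.0]] [ 0.8748 -0.4052  0.8734] [[0.756, 0.568, -0.325], [0.654, -0.647, 0.391], [0.012, -0.509, -0.861]]
top [[403.7, 0.0, 283.7], [0.0, 403.7, 212.0], [0.0, 0.0, 1.0]] [ 0.4574 -0.0076  0.9984] [[-0.013, -0.995, 0.102], [-1.0, 0.011, -0.017], [0.015, -0.102, -0.995]]
0.1 [ 0.18608205 -0.54332398  0.2302306 ] [[ 3.23864167e-01 -9.46103506e-01 -3.96025969e-04]
 [-9.46101336e-01 -3.23864281e-01  2.04693335e-03]
 [-2.06486948e-03 -2.88247665e-04 -9.99997827e-01]] [ 0.94369622 -0.12221864 -1.46896472] dict_keys(['time', 'joints', 'dq', 'joint_torque', 'ee_pos', 'eef_rot', 'contact_force', 'moment', 'grip_width'])
```

View pics/scene0.png

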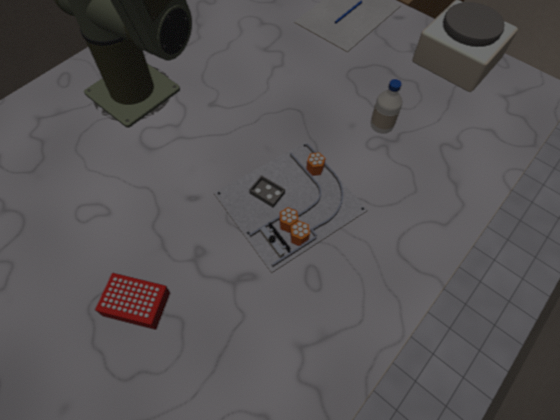

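View pics/top0.png

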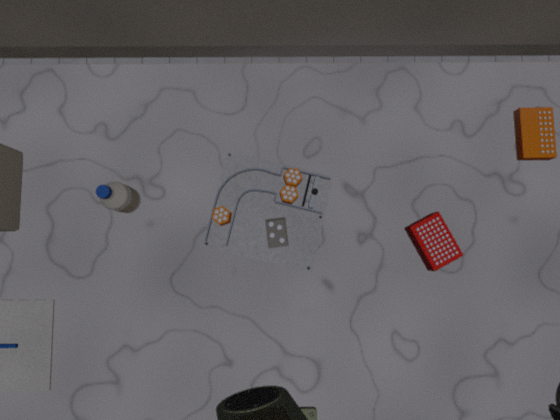

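The top view shows the lane entry near (217,243), the lone block at (222,215), parked blocks at (292,177) and (289,194), the fence near (307,190) and the cap tray at (277,233). Zooming in for detail.

Run:
```python
import cv2
a=cv2.imread("pics/top0.png")[140:285,190:345]; cv2.imwrite("pics/top0z.png",cv2.resize(cv2.convertScaleAbs(a,alpha=1.6),None,fx=5,fy=4.1,interpolation=cv2.INTER_CUBIC)) if 0 else cv2.imwrite("pics/top0z.png",cv2.resize(cv2.convertScaleAbs(a,alpha=1.6),None,fx=4,fy=4,interpolation=cv2.INTER_CUBIC))
a=cv2.imread("pics/scene0.png")[135:275,205:375]; cv2.imwrite("pics/scene0z.png",cv2.resize(cv2.convertScaleAbs(a,alpha=1.6),None,fx=4,fy=4,interpolation=cv2.INTER_CUBIC))
```

```text
(no output)
```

View pics/top0z.png

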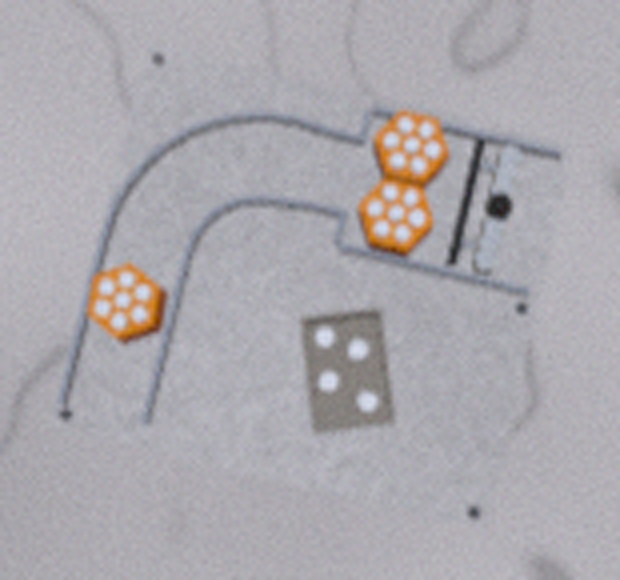

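View pics/scene0z.png

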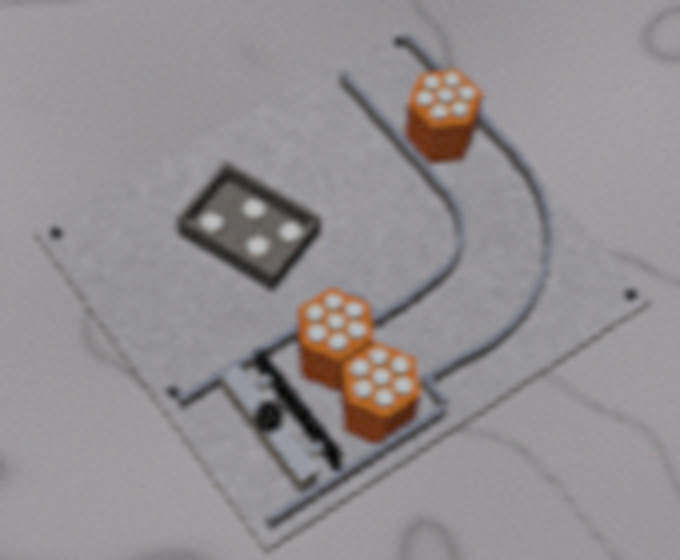

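```bash
cat > h.py <<'E'
import cv2,numpy as np
from station import arm
def ray(name,uv,z):
    c=arm.get_calibration(name);K=np.array(c["intrinsics"]);R=np.array(c["rotation"]);t=np.array(c["xyz"])
    uv=np.atleast_2d(uv).astype(float)
    d=np.c_[uv,np.ones(len(uv))]@np.linalg.inv(K).T@R.T
    return (t+d*((z-t[2])/d[:,2])[:,None])[:,:2]
def caps(name,im):
    """orange blocks' white caps: returns list of (centre xy, hex angle mod 60 deg)"""
    hsv=cv2.cvtColor(im,cv2.COLOR_RGB2HSV)
    om=cv2.inRange(hsv,(3,120,80),(20,255,255))
    return om,hsv
E
python3 - <<'E'
from h import *
for n in ("top","scene"):
    im=cv2.imread(f"pics/{n}0.png")[:,:,::-1].copy()
    om,hsv=caps(n,im)
    big=cv2.resize(im,None,fx=4,fy=4,interpolation=cv2.INTER_CUBIC)
    hs=cv2.cvtColor(big,cv2.COLOR_RGB2HSV)
    roi=(190,140,345,285) if n=="top" else (205,135,375,275)
    m=np.zeros(hs.shape[:2],np.uint8); m[roi[1]*4:roi[3]*4,roi[0]*4:roi[2]*4]=255
    o=cv2.inRange(hs,(3,110,60),(20,255,255))&m
    # white blobs enclosed within orange
    oc=cv2.morphologyEx(o,cv2.MORPH_CLOSE,np.ones((17,17),np.uint8))
    w=cv2.inRange(hs,(0,0,150),(180,90,255))&oc
    k,l,st,ce=cv2.connectedComponentsWithStats(w)
    P=[(ce[i]+.5)/4-.5 for i in range(1,k) if st[i,4]>40]
    P=np.array(P); X=ray(n,P,0.049)*1000
    for p,x,a in zip(P,X,[st[i,4] for i in range(1,k) if st[i,4]>40]): print(n,p.round(1),x.round(1),a)
E
```

```text
Traceback (most recent call last):
  File "h.py", line 6, in ray
    d=np.c_[uv,np.ones(len(uv))]@np.linalg.inv(K).T@R.T
      ~~~~~~~~~~~~~~~~~~~~~~~~~~^~~~~~~~~~~~~~~~~~~
ValueError: matmul: Input operand 1 has a mismatch in its core dimension 0, with gufunc signature (n?,k),(k,m?)->(n?,m?) (size 3 is different from 1)
```

```bash
cat >> h.py <<'E'
ROI=dict(top=(190,140,345,285),scene=(205,135,375,275))
def blobs(n,im,dbg=None):
    F=4
    big=cv2.resize(im,None,fx=F,fy=F,interpolation=cv2.INTER_CUBIC)
    hs=cv2.cvtColor(big,cv2.COLOR_RGB2HSV); roi=ROI[n]
    m=np.zeros(hs.shape[:2],np.uint8); m[roi[1]*F:roi[3]*F,roi[0]*F:roi[2]*F]=255
    o=cv2.inRange(hs,(0,100,50),(22,255,255))&m
    cs,_=cv2.findContours(o,cv2.RETR_EXTERNAL,cv2.CHAIN_APPROX_NONE)
    out=[]
    f=np.zeros_like(o); cv2.drawContours(f,[c for c in cs if cv2.contourArea(c)>1000],-1,255,-1)
    w=cv2.inRange(hs,(0,0,70),(180,95,255))&f
    k,l,st,ce=cv2.connectedComponentsWithStats(w)
    P=np.array([(ce[i]+.5)/F-.5 for i in range(1,k) if st[i,4]>60])
    return P,o,w
def hexes(P,n,z=0.049):
    """group caps into blocks of 7: centre + angle (deg mod 60) of cap directions"""
    X=ray(n,P,z)*1000
    res=[]
    for i,x in enumerate(X):
        d=np.linalg.norm(X-x,axis=1); nb=(d>8)&(d<16)
        if nb.sum()==6:
            c=X[nb|(d<1)].mean(0); v=X[nb]-c
            a=np.degrees(np.angle(np.sum(((v[:,0]+1j*v[:,1])/np.hypot(*v.T))**6)))/6
            res.append((c,a,np.hypot(*v.T).mean()))
    return res
E
python3 - <<'E'
from h import *
for n in ("top","scene"):
    im=cv2.imread(f"pics/{n}0.png")[:,:,::-1].copy()
    P,o,w=blobs(n,im); print(n,len(P))
    if len(P):
        for c,a,r in hexes(P,n): print(c.round(1),round(a,1),round(r,1))
    roi=ROI[n]; v=np.dstack([o,w,w])[roi[1]*4:roi[3]*4,roi[0]*4:roi[2]*4]; cv2.imwrite(f"pics/m_{n}.png",v)
E
```

```text
top 9
scene 1
```

View pics/m_top.png

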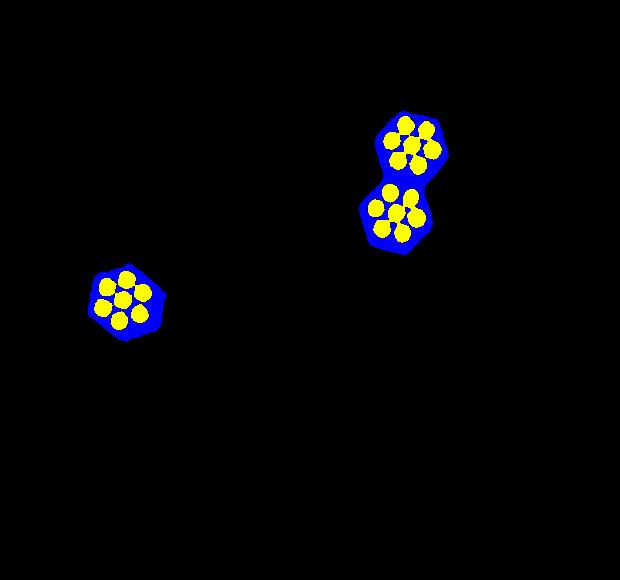

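```bash
sed -i 's/(180,95,255))&f/(180,85,255))\&f; w=cv2.erode(w,cv2.getStructuringElement(cv2.MORPH_ELLIPSE,(7,7)))/; s/st\[i,4\]>60/st[i,4]>8/' h.py
python3 - <<'E'
from h import *
for n in ("top","scene"):
    im=cv2.imread(f"pics/{n}0.png")[:,:,::-1].copy()
    P,o,w=blobs(n,im); print(n,len(P))
    for c,a,r in hexes(P,n): print(c.round(1),round(a,1),round(r,1))
    roi=ROI[n]; v=np.dstack([o,w,w])[roi[1]*4:roi[3]*4,roi[0]*4:roi[2]*4]; cv2.imwrite(f"pics/m_{n}.png",v)
    # rails: dark pixels low-sat
    big=cv2.resize(im,None,fx=4,fy=4,interpolation=cv2.INTER_CUBIC)[roi[1]*4:roi[3]*4,roi[0]*4:roi[2]*4]
    g=cv2.cvtColor(big,cv2.COLOR_RGB2GRAY)
    bh=cv2.morphologyEx(g,cv2.MORPH_BLACKHAT,cv2.getStructuringElement(cv2.MORPH_ELLIPSE,(25,25)))
    cv2.imwrite(f"pics/bh_{n}.png",cv2.convertScaleAbs(bh,alpha=5))
E
```

```text
top 21
[641.4 -45.7] 16.5 12.5
[600.6 -35.7] 16.1 12.5
[550.4 126.1] -9.9 12.4
scene 7
[600.2 -37.5] 16.0 12.4
```

View pics/bh_top.png

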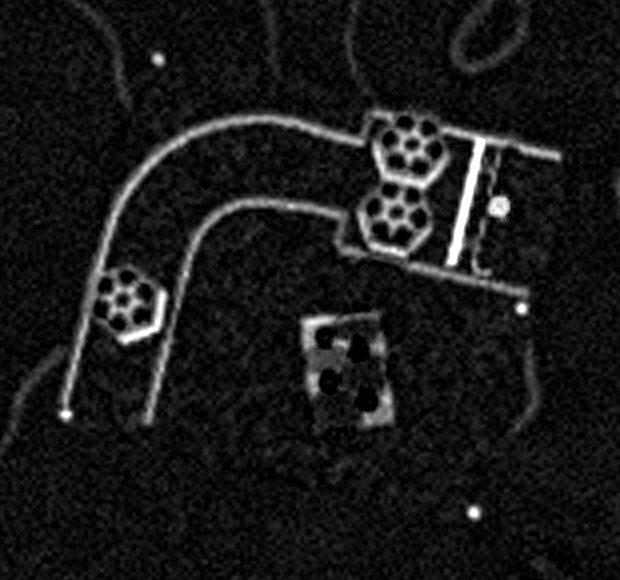

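View pics/m_scene.png

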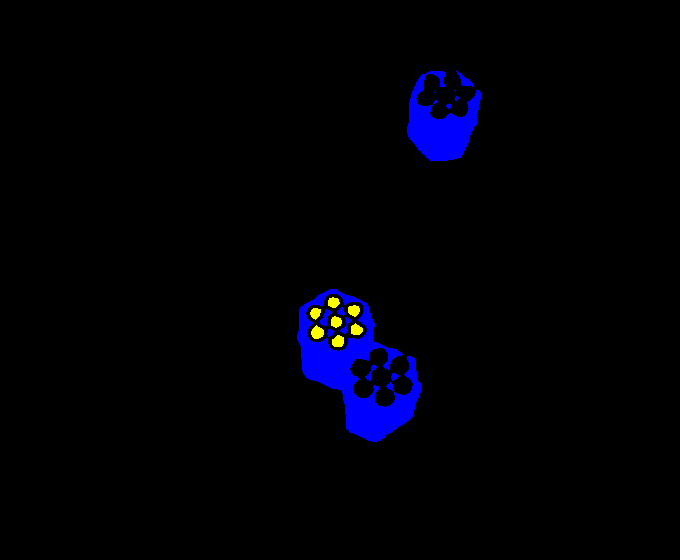

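View pics/bh_scene.png

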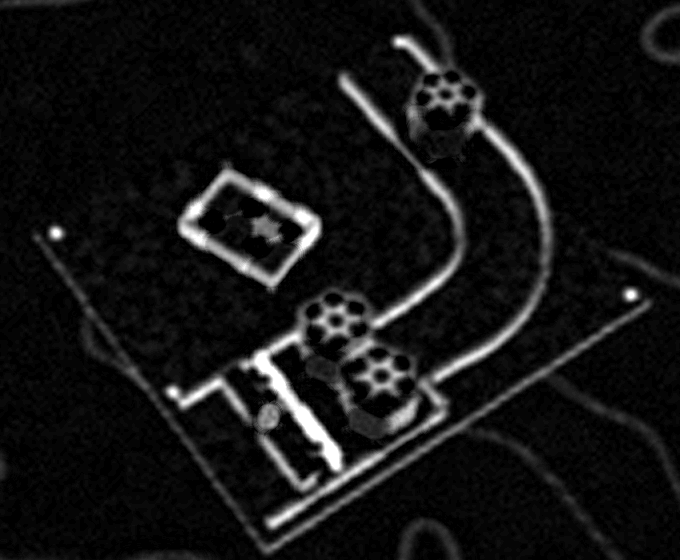

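The top mask gives the lone block at about (550,126) mm and the parked pair at (601,-36) and (641,-46), 42 mm apart as expected. The rails are clear as bright ridges in both views. Next I fit lines to the straight rails.

```bash
cat >> h.py <<'E'
def ridge(n,im):
    F=4; roi=ROI[n]
    big=cv2.resize(im,None,fx=F,fy=F,interpolation=cv2.INTER_CUBIC)[roi[1]*F:roi[3]*F,roi[0]*F:roi[2]*F]
    g=cv2.cvtColor(big,cv2.COLOR_RGB2GRAY)
    return cv2.morphologyEx(g,cv2.MORPH_BLACKHAT,cv2.getStructuringElement(cv2.MORPH_ELLIPSE,(25,25)))
def railpts(n,bh,a,b,half=9):
    a=np.array(a,float);b=np.array(b,float);L=np.linalg.norm(b-a);t=(b-a)/L;nn=np.array([-t[1],t[0]])
    s=np.arange(-half,half+.1,.5);P=[]
    for k in np.arange(0,L,2):
        q=a+t*k+s[:,None]*nn
        v=cv2.remap(bh,q[:,:1].astype(np.float32),q[:,1:].astype(np.float32),cv2.INTER_LINEAR).ravel().astype(float)
        v=np.clip(v-8,0,None)
        if v.sum()>20: P.append(a+t*k+nn*(v@s/v.sum()))
    P=np.array(P); P=(P+.5)/4-.5+np.array(ROI[n][:2])
    return ray(n,P,0.018)*1000
E
python3 - <<'E'
from h import *
S=dict(top=dict(eo=((69,395),(90,300)),ei=((153,405),(188,250)),bo=((495,143),(555,155)),bi=((410,265),(515,289))),
 scene=dict(ei=((350,84),(425,172)),eo=None,bi=((185,400),(255,360)),bo=((275,521),(430,422))))
for n in S:
    bh=ridge(n,cv2.imread(f"pics/{n}0.png")[:,:,::-1].copy())
    for k,v in S[n].items():
        if v is None: continue
        X=railpts(n,bh,*v)
        vx,vy,x0,y0=cv2.fitLine(X.astype(np.float32),cv2.DIST_HUBER,0,.01,.01).ravel()
        if (vx<0 if k[0]=='e' else vy>0): vx,vy=-vx,-vy
        d=X-[x0,y0]; res=np.std(d@[-vy,vx])
        print(n,k,"ang",round(np.degrees(np.arctan2(vy,vx)),2),"pt",round(x0,1),round(y0,1),"std",round(res,2))
        # offset with fixed heading
        for th in (-13.5,):
            c,s=np.cos(np.radians(th)),np.sin(np.radians(th))
            m=X.mean(0); print("   along x:",round(m@[c,s],1)," along y:",round(m@[-s,c],1))
E
```

```text
top eo ang -13.74 pt 526.6 157.0 std 0.27
   along x: 473.5  along y: 275.7
top ei ang -14.37 pt 534.5 101.9 std 0.41
   along x: 497.7  along y: 223.9
top bo ang -104.64 pt 645.7 -113.0 std 0.71
   along x: 654.5  along y: 37.2
top bi ang -104.23 pt 565.1 -76.2 std 0.75
   along x: 567.5  along y: 57.8
scene ei ang -14.84 pt 530.2 98.9 std 0.2
   along x: 487.6  along y: 220.1
scene bi ang -104.53 pt 564.9 -98.4 std 1.01
   along x: 572.3  along y: 37.5
scene bo ang -104.4 pt 659.2 -82.4 std 0.29
   along x: 660.0  along y: 66.5
```

```bash
cat >> h.py <<'E'
O=np.array([0.,0.]); TH=np.radians(-14.2)
ex=np.array([np.cos(TH),np.sin(TH)]); ey=np.array([-np.sin(TH),np.cos(TH)])
Ox,Oy=541.5,185.2   # along ex, ey, mm
def w(p): return ((p[0]+Ox)*ex+(p[1]+Oy)*ey)/1000    # track mm->world m
def t(p): p=np.asarray(p)*1000; return np.array([p@ex-Ox,p@ey-Oy])  # world m -> track mm
FLIP=1
def rot(phi):  # phi: heading turned clockwise from track +x (rad)
    a=TH-phi; x=FLIP*np.array([np.sin(a),-np.cos(a),0]); z=np.array([0,0,-1.]); return np.column_stack([x,np.cross(z,x),z])
def head(phi): return np.array([np.cos(phi),-np.sin(phi)])
def path(s):   # block centre (mm), heading phi; s = mm along centre line from x=0
    if s<0: return np.array([s,70.]),0.
    L=70*np.pi/2
    if s<L: f=s/70; return 70*np.array([np.sin(f),np.cos(f)]),f
    return np.array([70.,-(s-L)]),np.pi/2
def tcp(s,d,lat=0,z=0.022,dphi=0):
    c,f=path(s); f=f+dphi
    p=c-d*head(f)+lat*np.array([np.sin(f),np.cos(f)])   # lat +: to the left of heading
    return np.r_[w(p),z],rot(f)
E
python3 - <<'E'
import h; from h import *
for fl in (1,-1):
    h.FLIP=fl
    for s in (-75,-39,0,55,110,170):
        p,R=tcp(s,27); q=arm.inverse_kinematics(p,R); print(fl,s,p.round(3),None if q is None else np.round(q,2))
print(t([.5504,.1261]),t([.6006,-.0357]),t([.6414,-.0457]))
bh=ridge("top",cv2.imread("pics/top0.png")[:,:,::-1].copy())
for z in (.022,.028):
    X=ray("top",(np.array([[482,142],[452,262]])+.5)/4-.5+np.array(ROI["top"][:2]),z); print("fence",z,[t(x).round(1) for x in X])
E
```

```text
1 -75 [0.489 0.14  0.022] [ 0.11  0.35  1.86 -0.    0.93  1.93]
1 -39 [0.524 0.131 0.022] [ 0.08  0.4   1.78 -0.    0.96  1.9 ]
1 0 [0.561 0.121 0.022] [ 0.06  0.46  1.69 -0.    0.99  1.88]
1 55 [0.617 0.106 0.022] [ 0.03  0.55  1.55 -0.    1.04  2.64]
1 110 [0.645 0.056 0.022] None
1 170 [ 0.63  -0.002  0.022] None
-1 -75 [0.489 0.14  0.022] [ 0.11  0.35  1.86 -0.    0.93 -1.22]
-1 -39 [0.524 0.131 0.022] [ 0.08  0.4   1.78 -0.    0.96 -1.24]
-1 0 [0.561 0.121 0.022] [ 0.06  0.46  1.69 -0.    0.99 -1.26]
-1 55 [0.617 0.106 0.022] [ 0.03  0.55  1.55 -0.    1.04 -0.51]
-1 110 [0.645 0.056 0.022] [-0.05  0.58  1.49 -0.    1.06  0.2 ]
-1 170 [ 0.63  -0.002  0.022] [-0.14  0.55  1.54 -0.    1.05  0.11]
[-38.85054078  72.06424381] [ 49.50635082 -72.47758303] [ 91.51279496 -72.16349519]
fence 0.022 [array([ 108.8, -113.5]), array([  32.2, -112.5])]
fence 0.028 [array([ 107.6, -113.3]), array([  31.5, -112.3])]
```

```bash
sed -i 's/^FLIP=1/FLIP=-1/' h.py
python3 - <<'E'
from h import *
arm.set_gripper(0.33)
p,R=tcp(-38.9,42,lat=1); hp=p.copy(); hp[2]=0.12
arm.movep(hp,R)
s=arm.state(); print(s["time"],t(s["ee_pos"][:2]),s["ee_pos"][2],s["grip_width"],s["contact_force"].round(2) if hasattr(s["contact_force"],'round') else s["contact_force"])
print(arm.move_straight(p,R,rate=0.1,until_force=8))
s=arm.state(); print(s["time"],t(s["ee_pos"][:2]),s["ee_pos"][2],s["grip_width"],np.round(s["contact_force"],2))
for n in ("top","scene"): cv2.imwrite(f"pics/{n}1.png",arm.grab_frame(n)[:,:,::-1])
for n in ("top","scene"):
    r=(190,120,390,270) if n=="top" else (205,100,405,250)
    a=cv2.imread(f"pics/{n}1.png")[r[1]:r[3],r[0]:r[2]]; cv2.imwrite(f"pics/{n}1z.png",cv2.resize(cv2.convertScaleAbs(a,alpha=1.6),None,fx=4,fy=4,interpolation=cv2.INTER_CUBIC))
E
```

```text
3.3667 [-80.27006792  70.41548442] 0.12021029432670281 0.32979987893279644 [-0.04 -0.04  0.51]
False
4.5 [-80.18280251  71.24615629] 0.022682765242157805 0.33459041222915836 [ 0.18  0.57 -0.41]
```

View pics/scene1z.png

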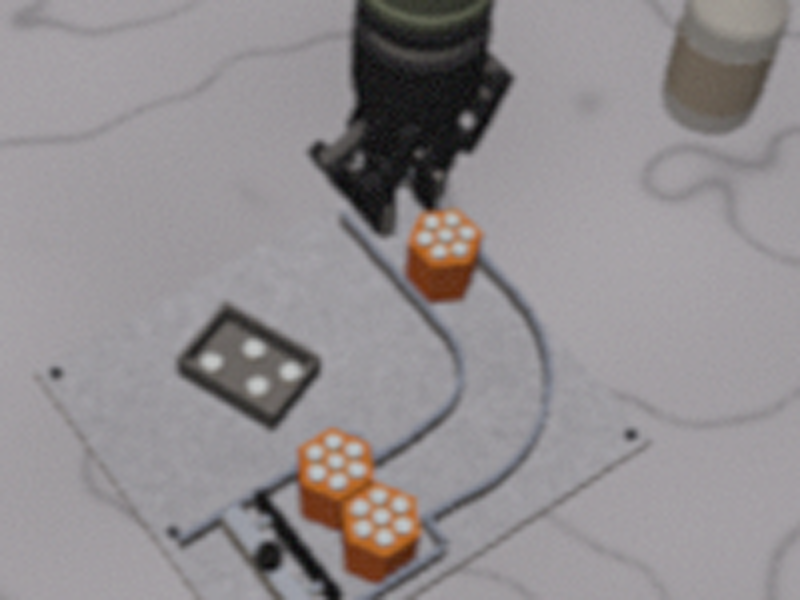

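View pics/top1z.png

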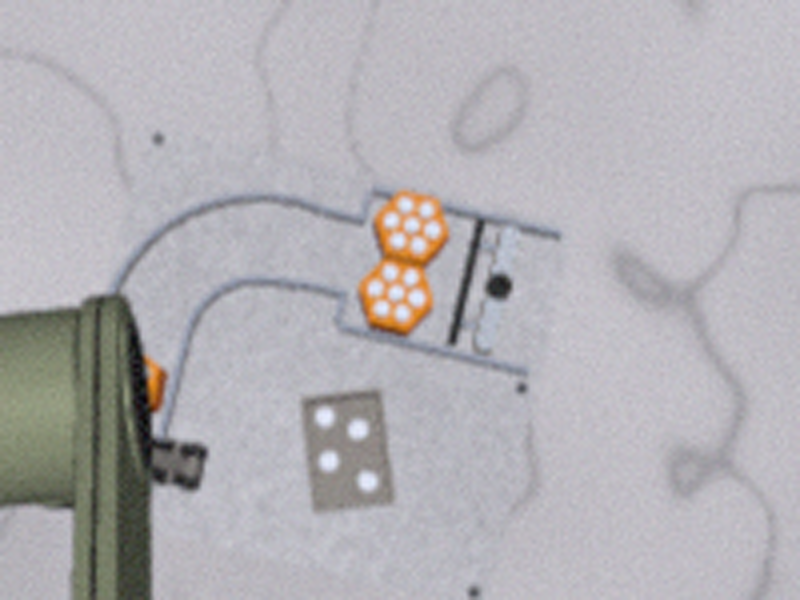

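The scene view shows the two finger tips straddling the rear corner of the lone block, at about (385,220) and (435,205), clear of the rails. Start pushing.

```bash
cat >> h.py <<'E'
def st(tag=""):
    s=arm.state(); f=np.array(s["contact_force"]); 
    print(tag,"t%.2f"%s["time"],"tcp",t(s["ee_pos"][:2]).round(1),"z%.4f"%s["ee_pos"][2],"F track",round(f[:2]@ex,1),round(f[:2]@ey,1),"z",round(f[2],1)); return s
def snap(tag,r1=(190,120,390,270),r2=(205,100,405,250)):
    for n,r in (("top",r1),("scene",r2)):
        im=arm.grab_frame(n); cv2.imwrite(f"pics/{n}{tag}.png",im[:,:,::-1])
        a=im[r[1]:r[3],r[0]:r[2],::-1]; cv2.imwrite(f"pics/{n}{tag}z.png",cv2.resize(cv2.convertScaleAbs(a,alpha=1.6),None,fx=4,fy=4,interpolation=cv2.INTER_CUBIC))
E
python3 - <<'E'
from h import *
for s in (-25,-3):
    p,R=tcp(s,27,lat=0.5); print(arm.move_straight(p,R,rate=0.04,until_force=8)); st(s)
snap("2")
E
```

```text
False
-25 t5.47 tcp [-52.2  70.5] z0.0218 F track 0.1 -0.2 z 0.1
False
-3 t6.17 tcp [-30.   70.4] z0.0219 F track 0.8 0.4 z 0.4
```

View pics/scene2z.png

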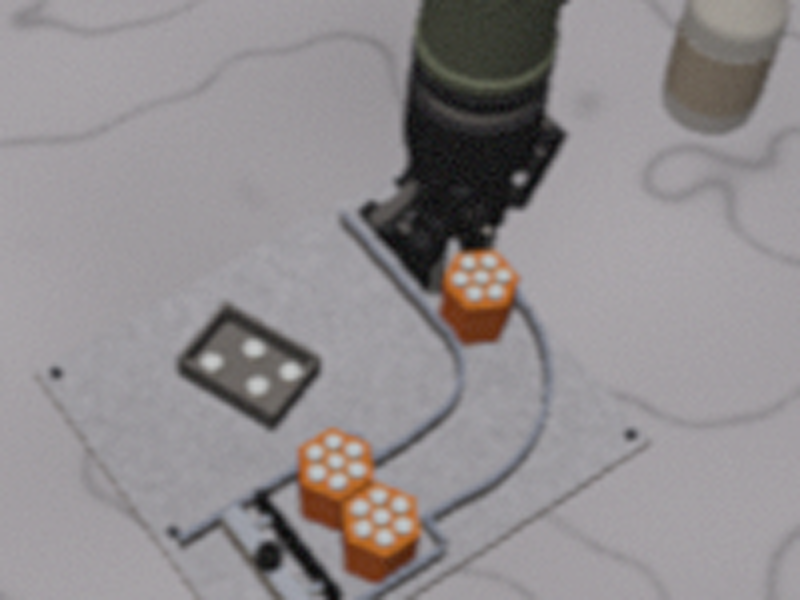

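The scene view shows the lone block moved forward to about (480,295), the fingers still on its two rear flats. I'll tune the cap finder for the scene view to get its pose.

Run:
```python
from h import *
for tag in ("0","2"):
  for n in ("scene","top"):
    im=cv2.imread(f"pics/{n}{tag}.png")[:,:,::-1].copy()
    for sat in (70,80,90,100,115,130):
      for er in (3,5,7,9):
        F=4;big=cv2.resize(im,None,fx=F,fy=F,interpolation=cv2.INTER_CUBIC)
        hs=cv2.cvtColor(big,cv2.COLOR_RGB2HSV); roi=ROI[n]
        m=np.zeros(hs.shape[:2],np.uint8); m[roi[1]*F:roi[3]*F,roi[0]*F:roi[2]*F]=255
        o=cv2.inRange(hs,(0,60,50),(25,255,255))&m
        o=cv2.morphologyEx(o,cv2.MORPH_CLOSE,np.ones((13,13),np.uint8))
        cs,_=cv2.findContours(o,cv2.RETR_EXTERNAL,cv2.CHAIN_APPROX_NONE)
        f=np.zeros_like(o); cv2.drawContours(f,[c for c in cs if cv2.contourArea(c)>1000],-1,255,-1)
        w=cv2.erode(cv2.inRange(hs,(0,0,85),(180,sat,255))&f,cv2.getStructuringElement(cv2.MORPH_ELLIPSE,(er,er)))
        k,l,s_,ce=cv2.connectedComponentsWithStats(w)
        P=np.array([(ce[i]+.5)/F-.5 for i in range(1,k) if s_[i,4]>8])
        if len(P)>6:
            H=hexes(P,n)
            if len(H)>1: print(tag,n,sat,er,[(t(c/1000).round(1).tolist(),round(a,1)) for c,a,r in H])
```

```text
0 scene 70 3 [([49.6, -74.3], np.float64(16.0)), ([91.6, -73.8], np.float64(16.2))]
0 scene 70 5 [([49.6, -74.3], np.float64(16.0)), ([91.6, -73.8], np.float64(16.2))]
0 scene 70 7 [([-39.0, 70.4], np.float64(-9.8)), ([49.6, -74.4], np.float64(16.0)), ([91.6, -73.8], np.float64(16.2))]
0 scene 70 9 [([-39.0, 70.4], np.float64(-9.7)), ([49.6, -74.4], np.float64(15.9)), ([91.6, -73.9], np.float64(16.1))]
0 scene 80 5 [([49.6, -74.3], np.float64(16.0)), ([91.6, -73.8], np.float64(16.3))]
0 scene 80 7 [([49.6, -74.4], np.float64(16.0)), ([91.6, -73.8], np.float64(16.3))]
0 scene 80 9 [([-39.0, 70.4], np.float64(-10.0)), ([49.6, -74.4], np.float64(15.9)), ([91.6, -73.8], np.float64(16.4))]
0 scene 90 7 [([49.5, -74.3], np.float64(16.0)), ([91.6, -73.8], np.float64(16.3))]
0 scene 90 9 [([-39.1, 70.4], np.float64(-9.7)), ([49.5, -74.3], np.float64(15.9)), ([91.6, -73.8], np.float64(16.2))]
0 scene 100 9 [([49.5, -74.3], np.float64(16.1)), ([91.5, -73.8], np.float64(16.4))]
0 top 70 3 [([91.5, -72.2], np.float64(16.6)), ([49.5, -72.5], np.float64(16.0)), ([-38.8, 72.1], np.float64(-9.8))]
0
[... 2805 characters left out ...]
6.7)), ([49.5, -72.4], np.float64(16.3))]
2 top 80 7 [([91.5, -72.2], np.float64(16.7)), ([49.5, -72.5], np.float64(16.3))]
2 top 80 9 [([91.5, -72.2], np.float64(16.6)), ([49.5, -72.4], np.float64(16.3))]
2 top 90 5 [([91.6, -72.1], np.float64(16.4)), ([49.5, -72.5], np.float64(16.2))]
2 top 90 7 [([91.6, -72.1], np.float64(16.4)), ([49.5, -72.5], np.float64(16.2))]
2 top 90 9 [([91.6, -72.1], np.float64(16.3)), ([49.6, -72.5], np.float64(16.3))]
2 top 100 7 [([91.5, -72.2], np.float64(16.6)), ([49.5, -72.5], np.float64(16.2))]
2 top 100 9 [([91.5, -72.2], np.float64(16.4)), ([49.5, -72.5], np.float64(16.1))]
2 top 115 9 [([91.6, -72.2], np.float64(16.5)), ([49.5, -72.5], np.float64(16.2))]
```

```bash
sed -i 's/^Ox,Oy=541.5/Ox,Oy=542.0/' h.py; sed -i 's/(180,85,255))&f/(180,75,255))\&f/; s/(7,7))/(9,9))/; s/(0,100,50),(22,255,255))&m/(0,60,50),(25,255,255))\&m; o=cv2.morphologyEx(o,cv2.MORPH_CLOSE,np.ones((13,13),np.uint8))/; s/(0,0,70)/(0,0,85)/' h.py
cat >> h.py <<'E'
def look(tag):
    snap(tag)
    for n in ("scene","top"):
        im=cv2.imread(f"pics/{n}{tag}.png")[:,:,::-1].copy()
        P,_,_=blobs(n,im)
        print(n,[(t(c/1000).round(1).tolist(),round(float(a-np.degrees(TH)),1)) for c,a,r in hexes(P,n)] if len(P) else None)
E
python3 - <<'E'
from h import *
for k in range(1,5):
    p,R=tcp(70*np.radians(k*11),27.2); b=arm.move_straight(p,R,rate=0.04,until_force=8); st((k*11,b))
    if b: break
look("3")
E
```

```text
(11, False) t6.86 tcp [-13.6  73.9] z0.0219 F track -0.4 0.7 z -0.6
(22, False) t7.37 tcp [ 0.6 75. ] z0.0219 F track 0.3 0.2 z -1.1
(33, False) t7.88 tcp [14.9 73.5] z0.0219 F track -1.1 1.0 z -0.4
(44, False) t8.38 tcp [28.6 69.3] z0.0219 F track 0.2 -0.4 z -0.2
scene [([48.1, 50.0], 15.0), ([49.1, -74.4], 30.3), ([91.1, -73.8], 30.4)]
top [([91.0, -72.1], 30.8), ([49.0, -72.5], 30.3)]
```

View pics/scene3z.png

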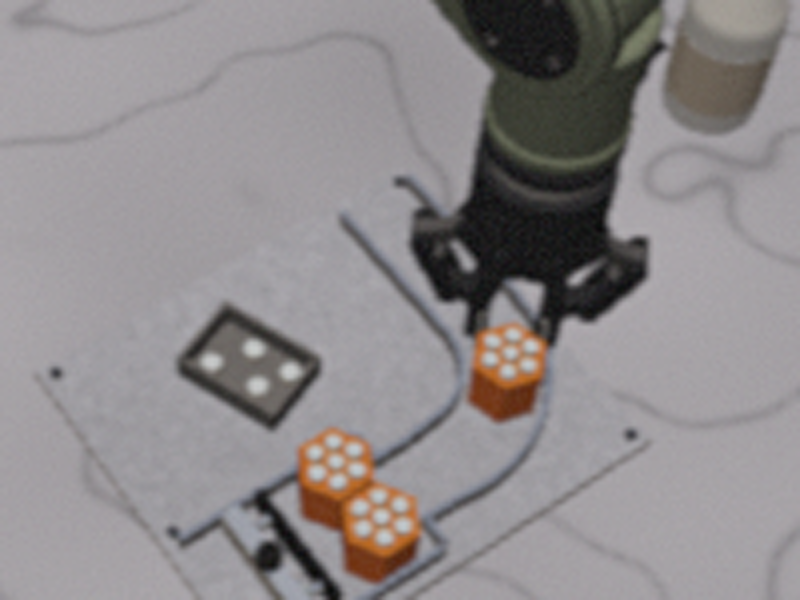

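Block follows the fingers well: at (48,50) in track axes, turned 45° as wanted. Continue round the bend.

Run:
```python
from h import *
for k in (55,66,78,90):
    p,R=tcp(70*np.radians(k),27.2); b=arm.move_straight(p,R,rate=0.04,until_force=8); st((k,b))
    if b: break
look("4")
```

```text
(55, False) t8.99 tcp [41.5 62.5] z0.0219 F track -0.1 -0.4 z -0.1
(66, False) t9.50 tcp [52.6 53.4] z0.0219 F track 0.7 0.1 z -0.3
(78, False) t10.04 tcp [62.5 41.3] z0.0219 F track -0.5 0.7 z 0.7
(90, False) t10.58 tcp [69.8 27.4] z0.0220 F track -0.2 -0.5 z -0.1
scene [([70.6, -0.2], 25.8), ([49.1, -74.4], 30.3), ([91.1, -73.8], 30.5)]
top [([91.0, -72.1], 30.8), ([49.0, -72.4], 30.3)]
```

View pics/scene4z.png

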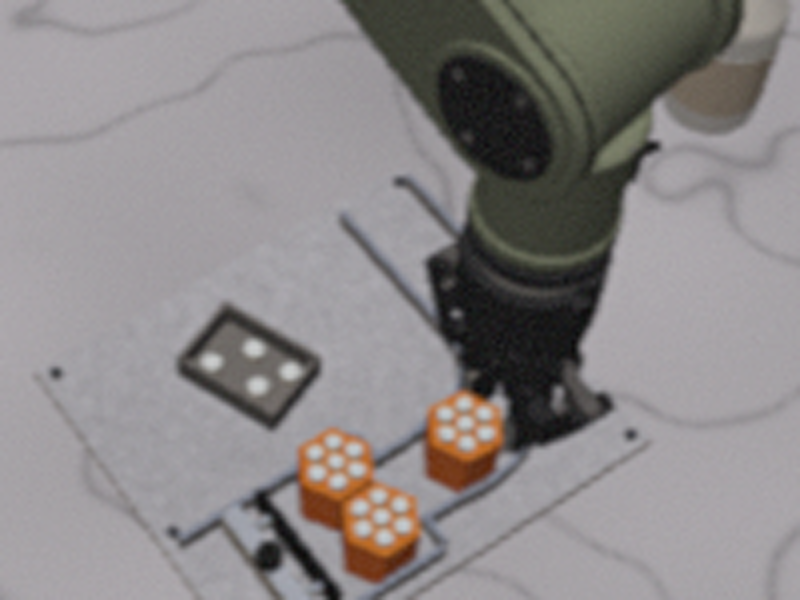

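Lone block at (70.6,-0.2), 4° off its heading, entering the taper; the tool is on the centre line. Push into the throat, slower.

Run:
```python
from h import *
L=70*np.pi/2
for y in (10,20,30):
    p,R=tcp(L+y,27.2); b=arm.move_straight(p,R,rate=0.03,until_force=8); st((y,b))
    if b: break
look("5")
```

```text
(10, False) t11.17 tcp [70.  16.9] z0.0220 F track -0.1 -0.8 z -0.1
(20, False) t11.65 tcp [70.   6.9] z0.0220 F track 0.1 0.0 z -0.3
(30, False) t12.13 tcp [70. -3.] z0.0220 F track -0.3 0.7 z -0.7
scene [([70.7, -30.6], 25.4), ([49.1, -74.4], 30.1), ([91.1, -73.8], 30.4)]
top []
```

View pics/scene5z.png

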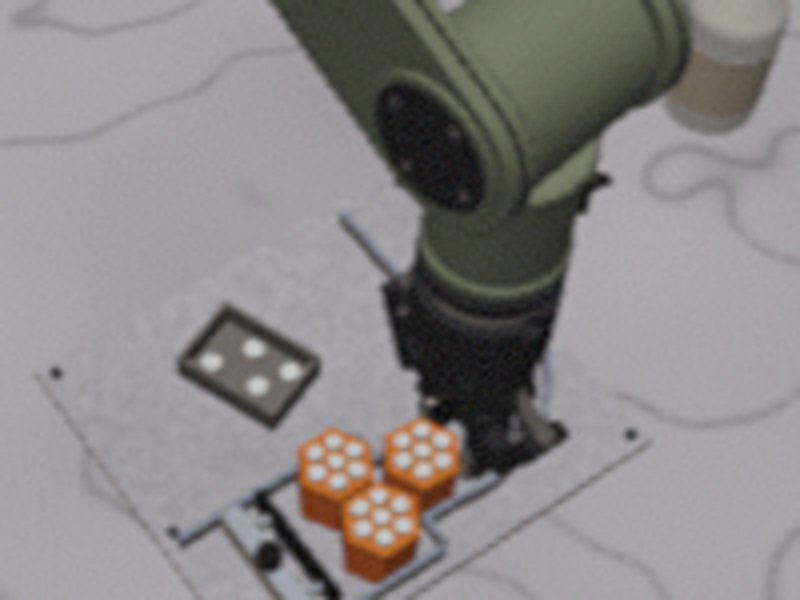

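The block is in the throat at (70.7,-30.6), yawed -4.6°, within the 10° the throat allows, with no force rise. On to contact with the parked pair.

Run:
```python
from h import *
L=70*np.pi/2
s=st(); R=np.array(s["eef_rot"]); print("tool yaw err deg",np.degrees(np.arctan2(-R[1,0],-R[0,0]))-np.degrees(np.arctan2(-rot(np.pi/2)[1,0],-rot(np.pi/2)[0,0])))
for y in (36,41,45):
    p,R=tcp(L+y,27.2); b=arm.move_straight(p,R,rate=0.02,until_force=5); st((y,b))
    if b: break
look("6")
```

```text
t12.23 tcp [70.  -2.8] z0.0220 F track -0.7 0.0 z -0.2
tool yaw err deg -0.005410178704238433
(36, False) t12.68 tcp [70. -9.] z0.0220 F track 0.4 0.6 z 0.2
(41, False) t13.08 tcp [ 70. -14.] z0.0220 F track -0.7 0.4 z 0.1
(45, False) t13.43 tcp [ 70.  -18.1] z0.0220 F track -0.7 0.4 z -0.8
scene [([70.8, -45.2], 26.2), ([48.9, -78.5], 26.0), ([91.7, -79.6], 28.3)]
top []
```

View pics/scene6z.png

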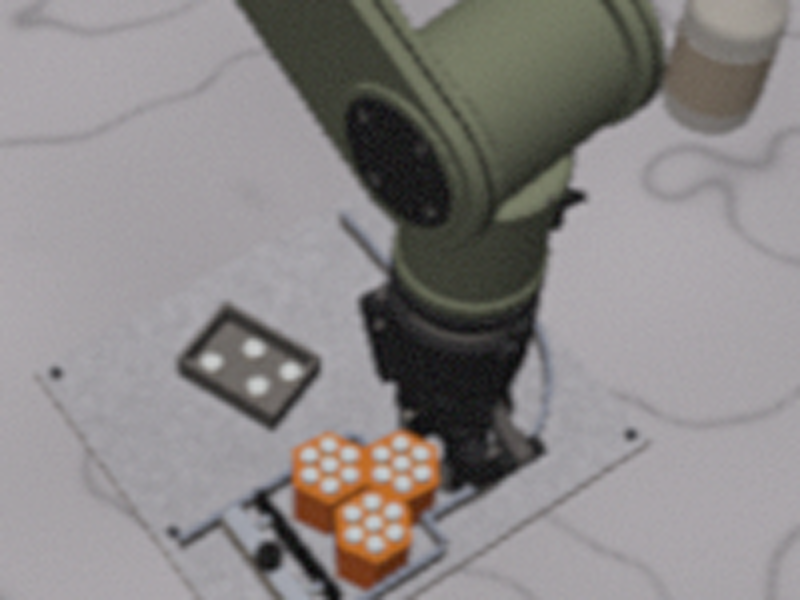

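Lone block is in the notch, with the pack yawed slightly: lone -3.8°, a -4°, b -1.7°. I'll steer about 4° the other way while pushing on to the fence.

Run:
```python
from h import *
L=70*np.pi/2
for y,dp in ((46.5,-.035),(48,-.07),(50,-.07)):
    p,R=tcp(L+y,27.2,dphi=dp); b=arm.move_straight(p,R,rate=0.015,until_force=5); st((y,b))
    if b: break
look("7")
```

```text
(46.5, False) t13.80 tcp [ 69.  -19.3] z0.0220 F track 0.0 0.1 z -0.7
(48, False) t14.07 tcp [ 68.1 -20.9] z0.0220 F track -0.2 0.7 z -0.0
(50, False) t14.36 tcp [ 68.1 -23. ] z0.0220 F track 0.1 0.9 z 0.0
scene [([48.1, -83.1], 29.9), ([70.4, -49.7], 30.5), ([92.0, -83.5], 30.1)]
top []
```

View pics/scene7z.png

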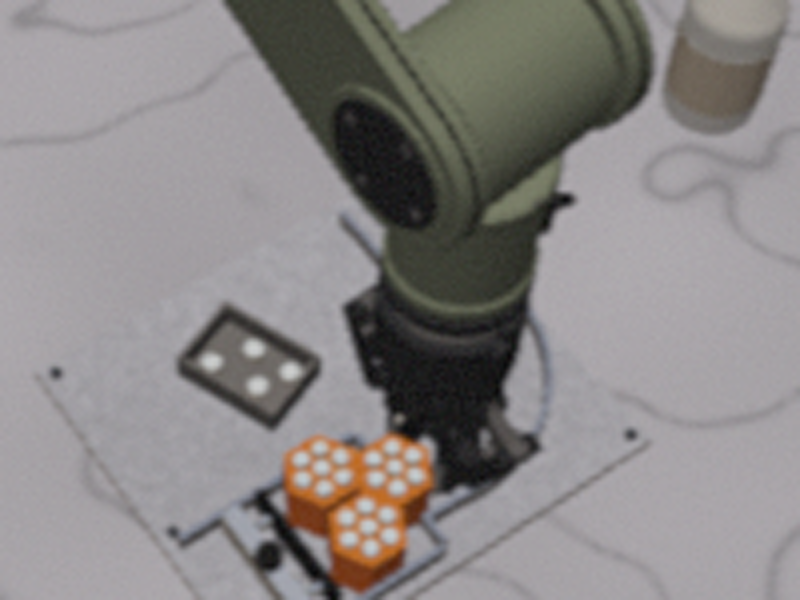

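All three blocks are now square (within 0.5°) and nested, lone-to-parked offset 33.6 mm. Go on to the fence, expected ~6–10 mm farther.

Run:
```python
from h import *
L=70*np.pi/2
for y in np.arange(51,64,1.0):
    p,R=tcp(L+y,27.2,dphi=-.07); b=arm.move_straight(p,R,rate=0.012,until_force=5)
    s=arm.state(); s=st((y,b))
    f=np.array(s["contact_force"])[:2]@ey
    if b or f>3: break
look("8")
```

```text
(np.float64(51.0), False) t14.71 tcp [ 68.1 -23.9] z0.0220 F track -0.9 -0.3 z -0.9
(np.float64(52.0), False) t14.96 tcp [ 68.1 -24.9] z0.0220 F track -0.3 -0.1 z 1.0
(np.float64(53.0), False) t15.21 tcp [ 68.1 -25.9] z0.0220 F track -0.2 0.8 z 0.2
(np.float64(54.0), False) t15.46 tcp [ 68.1 -27. ] z0.0220 F track -0.8 0.4 z -0.3
(np.float64(55.0), False) t15.71 tcp [ 68.1 -28. ] z0.0220 F track -0.4 0.0 z -0.2
(np.float64(56.0), False) t15.96 tcp [ 68.  -28.7] z0.0220 F track -0.3 1.9 z -0.3
(np.float64(57.0), False) t16.21 tcp [ 67.9 -29.3] z0.0220 F track -0.3 3.0 z 0.8
scene [([70.3, -55.9], 30.0), ([48.2, -89.4], 30.5), ([92.0, -89.5], 30.2)]
top []
```

View pics/scene8z.png

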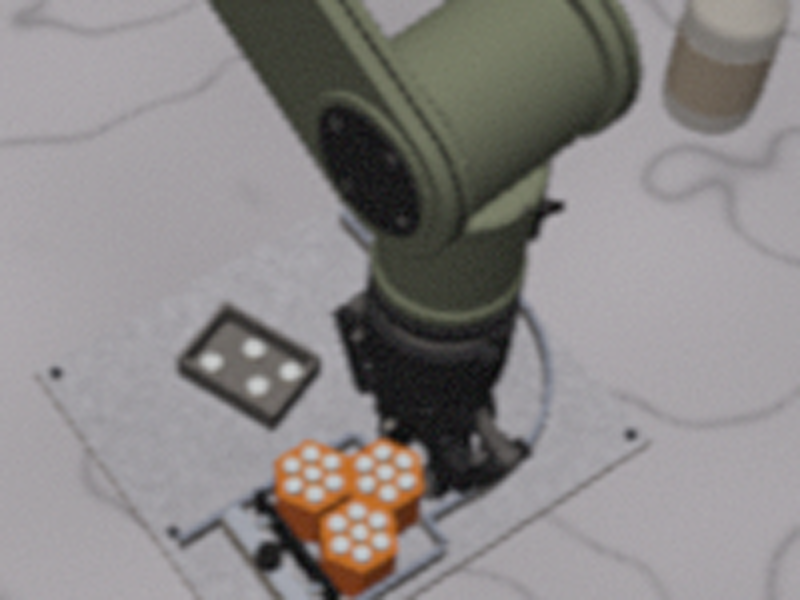

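The pack touches the fence at TCP y ≈ -28.3 (force climbing ~4 N/mm), with the front corners at about y=-112, matching the fence in the image. Now press up to about 10 N in small steps.

Run:
```python
from h import *
L=70*np.pi/2
def F():
    v=[]
    for _ in range(6): arm.sleep(0.03); s=arm.state(); v.append(np.array(s["contact_force"])[:2])
    v=np.mean(v,0); return v@ex,v@ey,t(s["ee_pos"][:2]),s["time"]
y=57.0; print(F())
while y<66:
    y+=0.6
    p,R=tcp(L+y,27.2,dphi=-.07); b=arm.move_straight(p,R,rate=0.01,until_force=9)
    fx,fy,q,tm=F(); print(round(y,1),b,round(fx,1),round(fy,1),q.round(2),round(tm,2))
    if b or fy>9.4: break
look("9")
```

```text
(np.float64(-1.1167267266726173), np.float64(4.628224887626867), array([ 67.94898094, -29.48815812]), 16.5083)
57.6 False -1.0 5.6 [ 67.98 -29.91] 16.96
58.2 False -1.3 5.9 [ 67.96 -30.16] 17.41
58.8 False -1.3 7.3 [ 67.96 -30.44] 17.86
59.4 False -1.6 8.0 [ 67.97 -30.7 ] 18.31
60.0 False -1.3 8.8 [ 67.98 -30.95] 18.76
60.6 False -1.5 10.1 [ 67.98 -31.2 ] 19.21
scene [([47.9, -91.0], 30.4), ([70.3, -57.7], 30.5), ([92.1, -91.3], 30.2)]
top []
```

View pics/scene9z.png

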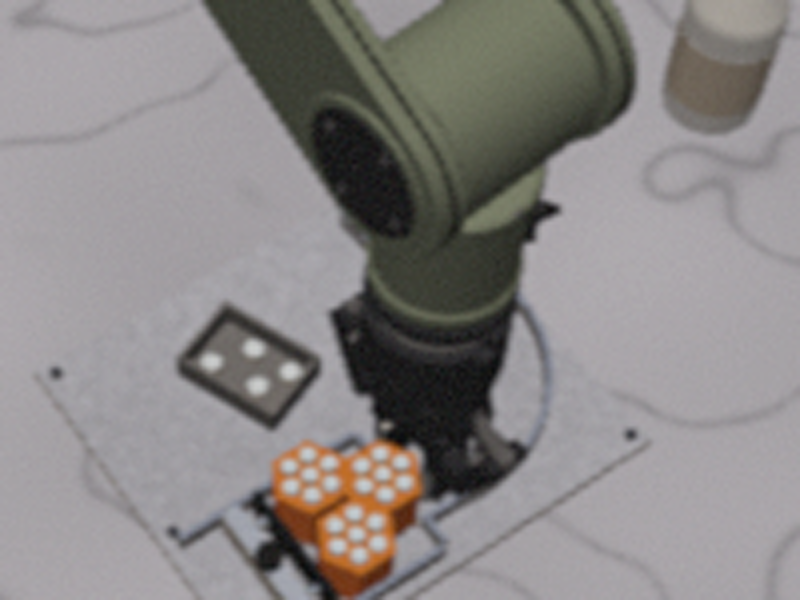

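Pressed: 10.1 N, stiffness about 4 N/mm as the fence should give, and blocks square. Hold briefly, ease off slowly so the pack stays against the fence face, then back away and lift.

Run:
```python
from h import *
L=70*np.pi/2
arm.sleep(0.5); st("held")
for y in (58.5,56.5,54.5,52.5):
    p,R=tcp(L+y,27.2,dphi=-.07); arm.move_straight(p,R,rate=0.008); st(y)
p,R=tcp(L+30,27.2,dphi=-.07); arm.move_straight(p,R,rate=0.05); st("back")
p[2]=0.16; arm.move_straight(p,R,rate=0.12)
p2=p.copy(); p2[:2]=[0.45,0.12]; p2[2]=.25
q=np.r_[0.45*np.cos(-1.0),0.45*np.sin(-1.0),0.25]
arm.movep(q,np.array(R)); st("clear")
look("10")
```

```text
held t19.81 tcp [ 68.  -31.2] z0.0222 F track -1.3 10.1 z 1.4
58.5 t20.22 tcp [ 68.  -30.4] z0.0221 F track -1.9 6.2 z 0.5
56.5 t20.62 tcp [ 68.1 -29.5] z0.0220 F track -0.3 3.4 z 1.2
54.5 t21.02 tcp [ 68.4 -28. ] z0.0220 F track 0.5 0.1 z 1.2
52.5 t21.42 tcp [ 68.1 -25.3] z0.0220 F track 1.0 -1.0 z -0.7
back t22.02 tcp [68.  -2.5] z0.0219 F track 0.7 0.6 z 0.4
clear t25.38 tcp [-212.9 -492.3] z0.2499 F track 0.2 0.4 z -1.2
scene [([70.4, -55.1], 30.2), ([48.2, -88.7], 30.0), ([92.0, -88.8], 30.3)]
top [([91.9, -87.1], 29.6), ([70.4, -53.4], 30.2), ([48.1, -87.0], 30.2)]
```

View pics/scene10z.png

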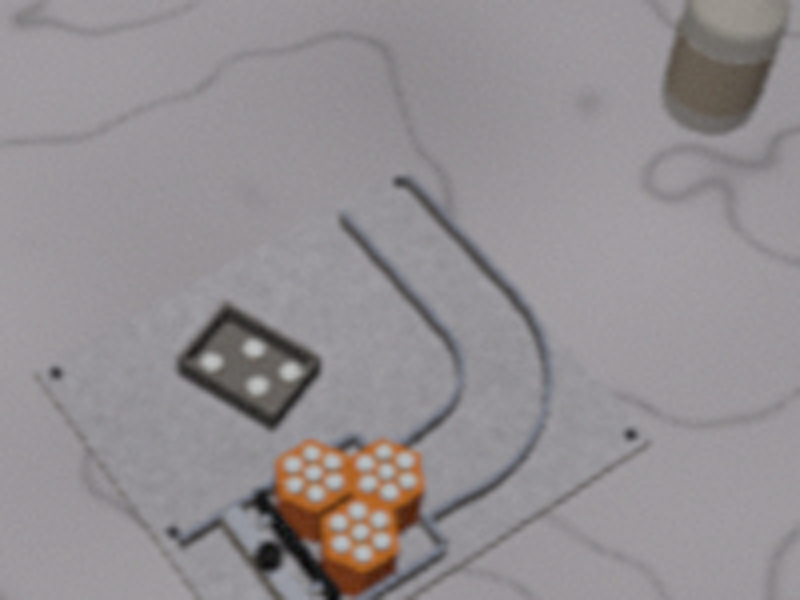

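View pics/top10z.png

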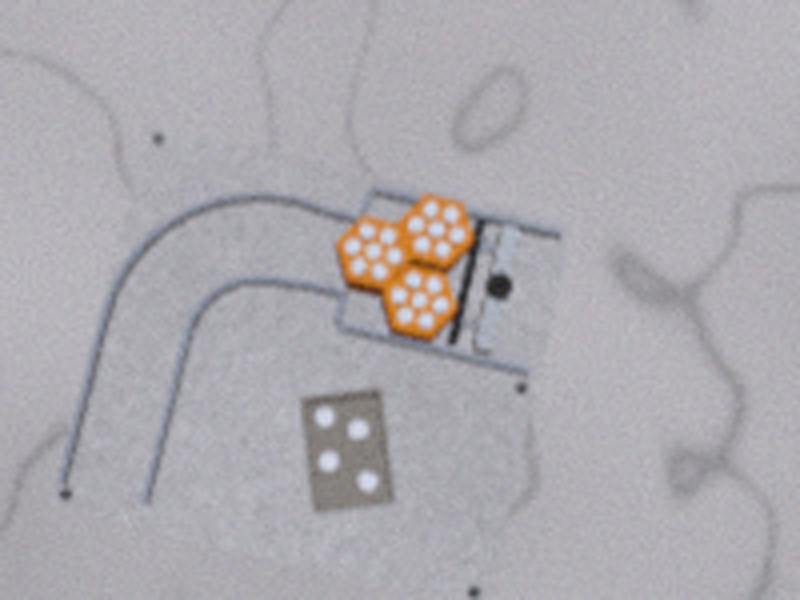

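Both views show the lone block nested against the parked pair: centre distances are 40.3 and 40.0 mm, and yaw is within 0.6°. The pack's front corners sit at the fence face. The tray and bottle are unmoved and the arm is clear.

Run:
```python
from h import *
a=cv2.imread("pics/top0.png").astype(int);b=cv2.imread("pics/top10.png").astype(int)
for n,(x0,y0,x1,y1) in dict(bottle=(90,175,140,215),rack=(400,205,470,275),tray=(262,212,292,252)).items():
    print(n,np.abs(a-b)[y0:y1,x0:x1].mean().round(2))
arm.hand_in(); print(arm.state()["time"])
```

```text
bottle 2.4
rack 2.76
tray 2.33
the job is handed in; nothing more can be done
the job is handed in; nothing more can be done
```

The lone block is nested in the notch between the two parked blocks, the pack was pressed against the fence, and the job is handed in. The robot clock read about 25 s at my last check, just before handing in.

- **Pushing:** I held the gripper part-open (about 28 mm) so one fingertip sat on each of the block's two rear flats, above the rails. It went round the bend and through the throat without lifting. Readings after each step in the lane, bend and throat stayed around 1 N, and none tripped the 5–8 N stop limit.
- **Yaw:** In the throat the block was turned about 4.6°, which also skewed the parked blocks slightly. Steering the fingers back about 4° squared all three.
- **Pressing:** The fence was found by touch, with force rising at about 4 N/mm, as its rubber face should. I held 10.1 N for about 0.6 s, eased off slowly, then backed away and lifted clear.
- **Last checks, after release:**
  - The lone block's centre is 40.3 and 40.0 mm from the parked centres; flat-to-flat contact is 40 mm.
  - All three blocks are within 0.6° of square.
  - The pack sprang back about 2.3 mm, roughly what 10 N of fence compression gives.
  - The bottle, tip rack and cap tray look unchanged against the first picture.
- **Disagreements:**
  - The two cameras differ by about 1.8 mm along the exit lane, within their stated calibration.
  - The two parked blocks now sit about 4 mm apart, against the side rails, because nesting spread them.

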